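# Bring the copper disc round to the arrow and point it out

## Task

With the tip of the fingers, gently push the black upright peg to turn the soldering turntable until the copper disc lies right in front of the yellow arrow, and let the table come to rest. Then show the trainee that piece: point straight down at the copper disc, the fingertips just above its centre (two or three centimetres), and stay there for three seconds without touching it, then draw the hand well away. Never grip the peg, push on the white deck, or touch or lift the three metal pieces, which simply ride round, and leave everything else on the bench where it is.

Things in the scene. Friction and masses are not known exactly. Their poses are not given: they have to be found in the camera images.
- copper: Copper disc, 36 mm across, 4 mm thick, loose on the turntable's deck, 36 g. Origin: centre of its underside, z up. Its centre lies about 60 mm from the turntable's axis and it rides round with the deck by friction. It is the piece to bring to the arrow and to point at; only the pointing hand's nearness counts, it must not be touched.
- spot (a point): The place on the deck's top, 60 mm from the turntable's axis towards the yellow arrow, where the copper disc's centre must come to lie. It stays fixed on the bench when the table turns. The arrow itself (a flat yellow plate, 12 mm high, 26 to 40 mm wide) lies on the bench outside the deck, 118 to 190 mm from the axis, its point towards the axis.
- base: Dark steel foot of the turntable, fixed to the bench, 170 mm across. Origin: on the turntable's upright axis, at bench height. The deck above it is a white ceramic disc 210 mm across with an aluminium rim, its top 50 mm above the bench; it turns with the peg and is not to be pushed on.
- peg (a point): Black upright peg on the deck, 14 mm across, 50 mm tall. This point: centre of its foot on the deck's top (50 mm above the bench), 85 mm from the axis, so that its tip is 100 mm above the bench. Pushed sideways along its circle it turns the table (about 1 to 2 N); at the start the pieces lie about a quarter turn to either side of it and straight across from it.
- turntable (a joint): Angle of the turntable, rad, 0 at the start, positive anticlockwise seen from above; turns freely either way up to 4.2 rad with light friction and stays where it is left.
- brass: Brass square, 30 x 30 x 4 mm, loose on the deck about 60 mm from the axis. Origin: centre of its underside. Not to be touched.
- washer: Dark steel washer, 36 mm across with an 18 mm hole, 4 mm thick, loose on the deck about 60 mm from the axis. Origin: centre of its underside. Not to be touched.
- spray: White bottle with a blue cap, 60 mm across, 190 mm tall, standing on the bench. Origin: centre of its underside. Leave alone.
- flux: Green glass jar with a black lid, 60 mm across, 70 mm tall. Origin: centre of its underside. Leave alone.
- dish: Clear glass dish, 130 x 170 mm, 40 mm high. Origin: centre of its underside. Leave alone.
- tweezers: Copper tweezers with a wooden grip, 150 mm long, 12 mm high, lying flat. Origin: middle of the underside. Leave alone.
- screwdriver: Screwdriver with a blue handle, 200 mm long, 26 mm thick, lying on the bench beyond the turntable. Origin: underside of its middle. Leave alone.

How it is judged:
By the outcome, as a careful person would: the job done as asked, in the order asked, and still so for the second after the job is handed in, with the robot touching nothing.
It also fails if it takes over 64 s, if anything falls off the work surface, if the arm or the gripper's body presses on something with over 40 N, if the wrist force passes 120 N, or if a joint passes its speed limit or range.

## Robot

A 7-joint arm with a two-finger parallel gripper is mounted at the origin on the work surface. World frame = base frame: x ahead of the robot, y to its left, z up, the work surface at z = 0. Lengths are in mm, angles in rad, forces in N, time in s.
With the tool pointing down it reaches from about 400 to 900 mm from the base axis. Payload 5.6 kg.
Tool frame: the origin (TCP) lies between the finger pads, 19 mm behind the fingertips; this is the grasp point; z points along the fingers, y is the line along which they close (so a half turn about z gives the same grasp; the last joint's range is limited). The gripper opens to 92 mm and grips with 3 to 60 N. Pads are 20 mm wide; open, the fingers measure 128 mm over their backs; the gripper's body (75 mm by 189 mm) begins 69 mm behind the grasp point.
Start: joints at [-1.312, 0.468, -0.012, 1.603, 0.006, 1.071, -0.056], TCP at [193.246, 620.616, 233.292] pointing down, gripper open.
Joint ranges: [-2.53, 2.53], [-0.31, 2.02], [-1.57, 1.55], [0.28, 2.44], [-1.29, 4.43], [0.15, 1.84], [-2.92, 2.92]. Speed limits (rad/s): [2.57, 2.57, 3.14, 3.14, 3.14, 3.14, 3.14].

## Interface

Orientations are given as a rotation vector (axis times angle).
In Python, from cell import robot, grip, kin, viewer gives the robot as it stands. Calls block until the motion is done:
- robot.movep(position, orientation): joint-space move of the TCP to a pose.
- robot.servo_line(position, feed=150, rotation=None): straight line of the TCP; rotation=None keeps the orientation; feed is the mean speed in mm/s.
- robot.goto_joints(angles): joint-space move.
- grip(opening, newtons=None): opening from 0.0 (shut) to 1.0 (fully open); newtons is the grip in N (None keeps the last); returns when the fingers have stopped.
- robot.hold(seconds).
- kin.ik(position, orientation): joint angles nearest the present ones, or None.
- robot.observe(): the state.
- viewer.read_camera(name): name is "side" or "top" or "wrist"; returns the picture (384x512x3 uint8, red, green, blue); there is no depth.
- viewer.camera_info(name): a dict with "camera_matrix" (3x3 intrinsics, pixels), "k1" (the pictures are not rectified: a ray, as slopes to the right and down, at radius r is drawn at 1 + k1 r^2 times it, then the intrinsics apply), "R" (3x3) and "t" (3): a world point X has camera coordinates R X + t. Camera axes: x right, y down, z forward; pixel columns grow to the right and rows downward; lengths in mm; the calibration is good to about 2 mm. A picture is of the moment at which its call begins: read the wrist's pose just before it. camera_info takes no time and is no camera call; for the wrist camera it gives the pose at the moment of the call.
A pose or a line that the arm cannot do raises robot.IKError and nothing moves.
- robot.job_done(): hands the job in; it is judged then, once.
Trained networks look in the newest picture that a camera, given by its name, has taken for a name from the list of things; names that differ only in an ending like _2 or _b are one class to them, and where a whole thing is asked for, a point or a joint stands for the part that bears it (a point fixed in the world has none). Each returns a list of dicts, best first, with "confidence" (0 to 1); they miss things now and then, are a little off and sometimes report something else, mostly with a low value. They report only what shows in the picture. A call takes as long as a camera call.
- viewer.silhouettes(name, camera): "mask" (384x512 bool, what is visible of it).
- viewer.pinpoint(name, camera): "at" ([x, y, z] in mm, in the coordinates of the camera as it stood for that picture, good to about 4 mm: a listed point, or the origin of a listed thing).
The state is a dict: "t": time; "joints": joint angles; "joint_velocities": joint speeds; "joint_torque": joint torques, N m; "tcp_pos": TCP position; "tcp_rot": TCP orientation; "contact_force": force on the tool from outside, world axes, zero at the start; "wrist_torque": the same for the moment, N m; "grip_width": opening from 0.0 (shut) to 1.0 (fully open); "grip_force": force on a finger pad.
Only numpy, scipy, OpenCV 4.12 (cv2) and the standard library are available. Lean on these libraries where they do the work, as an engineer would, in place of code of your own. Each camera call takes 0.05 s, during which the arm holds its last target. There are 200 camera calls.

## Working session

There is one attempt and no reset: what is moved stays moved. The work goes in short steps, each a Python script; the robot and the scene stay as the last script left them, time stands still between calls to the robot, and variables do not carry over. Pictures are saved under pics/ and viewed, at most 10 in all, crops included, and the job is handed in when it is done.

```bash
ls; mkdir -p pics; cat > h.py <<'E'
import numpy as np, cv2
from cell import robot, grip, kin, viewer
def world(p,ci): return np.array(ci["R"]).T@(np.array(p)-np.array(ci["t"]))
def find(names,cam):
    ci=viewer.camera_info(cam); img=viewer.read_camera(cam); out={}
    for n in names:
        r=viewer.pinpoint(n,cam)
        out[n]=[(np.round(world(d["at"],ci),1).tolist(),round(d["confidence"],2)) for d in r[:2]]
    return img,out
def save(img,n): cv2.imwrite(f"pics/{n}.png",img[:,:,::-1])
E
python3 - <<'E'
from h import *
for c in("top","side"):
    img,o=find(["copper","spot","base","peg","brass","washer","spray","flux","dish","tweezers","screwdriver"],c); save(img,c+"0")
    print(c); [print(k,v) for k,v in o.items()]
print(robot.observe()["t"],robot.observe()["tcp_rot"])
E
```

```text
pics
top
copper [([581.2, 17.2, 49.1], 0.64), ([324.1, -376.5, -3.9], 0.16)]
spot [([628.2, 382.6, -1.7], 0.47)]
base [([532.8, -6.9, 3.0], 0.74)]
peg [([458.7, -49.7, 52.1], 0.75)]
brass [([498.9, 45.1, 48.4], 0.4)]
washer [([559.6, -64.1, 49.3], 0.46)]
spray [([630.3, 385.8, -1.8], 0.8)]
flux [([381.2, 433.0, -3.5], 0.59)]
dish [([542.3, -438.9, 2.5], 0.79)]
tweezers [([325.9, -378.8, -3.7], 0.94)]
screwdriver [([769.6, 9.7, 1.1], 0.65), ([628.8, 383.8, -2.5], 0.46)]
side
copper [([584.8, 17.4, 55.6], 0.59)]
spot []
base [([530.4, -11.9, -2.8], 0.89)]
peg [([457.9, -51.9, 49.7], 0.72)]
brass [([499.4, 39.2, 50.9], 0.63)]
washer []
spray [([630.5, 381.1, 1.6], 0.67)]
flux [([387.6, 426.6, -4.2], 0.82), ([530.5, -9.7, 0.7], 0.74)]
dish [([543.2, -440.1, 2.3], 0.58)]
tweezers [([326.1, -376.6, -4.6], 0.67)]
screwdriver [([768.9, 6.7, 0.9], 0.54)]
1.2 [4.72467607e-01 3.10578821e+00 3.62107080e-05]
```

View pics/top0.png

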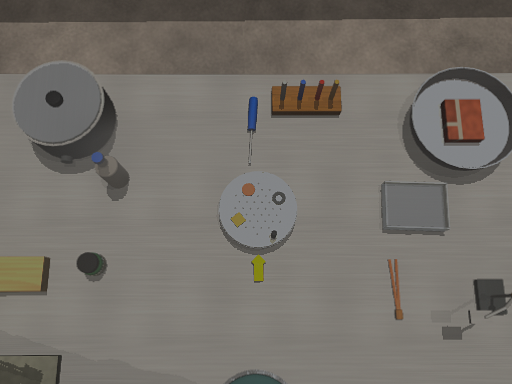

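```bash
python3 - <<'E'
from h import *
img=cv2.imread("pics/top0.png"); hsv=cv2.cvtColor(img,cv2.COLOR_BGR2HSV)
m=cv2.inRange(hsv,(20,120,100),(35,255,255))
n,l,s,c=cv2.connectedComponentsWithStats(m)
ci=viewer.camera_info("top");K=np.array(ci["camera_matrix"]);R=np.array(ci["R"]);t=np.array(ci["t"]);k1=ci["k1"]
def px(u,z):
    q=(np.linalg.inv(K)@[u[0],u[1],1])[:2]; r=np.linalg.norm(q)
    rr=r
    for _ in range(20): rr=r/(1+k1*rr*rr)
    d=R.T@np.array([*(q*rr/r),1]); o=-R.T@t
    return o+d*(z-o[2])/d[2]
for i in range(1,n):
    if s[i,4]>30:
        ys,xs=np.where(l==i); P=np.array([px(u,12) for u in zip(xs,ys)])
        print(s[i],c[i],P.mean(0),P.min(0),P.max(0))
        d=np.array([532,-9])-P.mean(0)[:2]; print("ang",np.degrees(np.arctan2(*(-d)[::-1])), np.linalg.norm(d))
        r=np.linalg.norm(P[:,:2]-[532,-9],axis=1);print(r.min(),r.max(),P[r.argmin()])
E
```

```text
[231 213  15  14 114] [237.75438596 219.21929825] [506.794913    46.65563459  12.        ] [487.86087694  26.70639054  12.        ] [524.25617466  65.27814809  12.        ]
ang 114.36461902676933 61.09702179990417
45.04081744113591 78.2084483405298 [504.54587626  26.70639054  12.        ]
[252 254  14  27 241] [258.13692946 267.78423237] [374.03145025  -8.81534952  12.        ] [341.58588267 -27.39626833  12.        ] [410.94768341   7.63875335  12.        ]
ang 179.93302661585537 157.9686576668935
121.05290235436135 190.83299455173852 [410.94768341  -8.62341441  12.        ]
```

The top view shows the turntable at (258,210). The copper is at (248,189), the peg at (274,235) straight across from it, and the arrow at (258,268) on the robot's side (bearing 180° from the axis). The table has to turn about +150°, with the peg going round the -y side.

```bash
cat >> h.py <<'E'
def rv(phi): a=np.radians(phi)/2; return np.pi*np.array([np.cos(a),np.sin(a),0])
C=np.array([531.6,-9.0])
def pos(th,z,r=85): a=np.radians(th); return [C[0]+r*np.cos(a),C[1]+r*np.sin(a),z]
def ang(p): return np.degrees(np.arctan2(p[1]-C[1],p[0]-C[0]))%360
E
python3 - <<'E'
from h import *
robot.movep(pos(180,230),rv(0))
grip(0.0)
img,o=find(["copper","base","peg","brass","washer"],"wrist"); save(img,"w1")
for k,v in o.items(): print(k,v)
s=robot.observe();print(s["t"],s["tcp_pos"],s["joints"],s["grip_width"])
for th in range(180,345,20): print(th,kin.ik(pos(th,89),rv(th-180)) is not None)
E
```

```text
copper [([583.1, 14.2, 49.8], 0.56)]
base [([532.7, -10.3, -1.3], 0.67)]
peg [([458.4, -46.6, 51.9], 0.64), ([583.2, 15.4, 47.1], 0.15)]
brass [([500.5, 42.8, 49.7], 0.59)]
washer [([560.2, -64.0, 47.7], 0.6)]
5.2583 [446.5900013   -9.00752027 230.01213992] [-0.86618264  0.13979379  0.89807869  2.12419449 -0.13595263  0.93440686
 -1.46258636] 0.005415104264218206
180 True
200 True
220 True
240 True
260 True
280 True
300 True
320 True
340 True
```

View pics/w1.png

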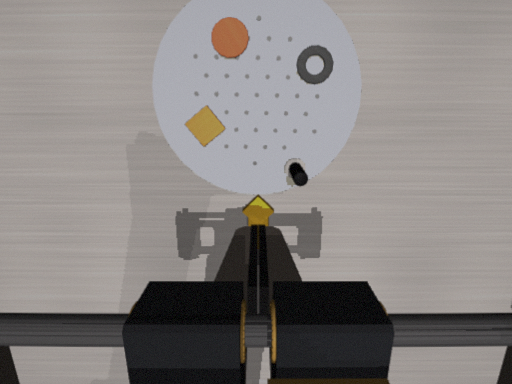

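The wrist view shows copper at (230,38), peg at (297,172) and the arrow tip at (258,197), below the deck centre in column 257. That puts the arrow bearing at about 180°. Next I push to a bit short of the goal.

```bash
sed -i 's/^C=.*/C=np.array([532.2,-9.3])/' h.py; python3 - <<'E'
from h import *
robot.servo_line(pos(180,89),feed=120,rotation=rv(0))
for th in np.arange(186,334,7):
    robot.servo_line(pos(th,89),feed=45,rotation=rv(th-180))
    s=robot.observe(); print(round(s["t"],2),th,np.round(s["contact_force"],1))
robot.servo_line(pos(328,89),feed=60,rotation=rv(148))
robot.hold(0.3)
for c in ("wrist","top"):
    img,o=find(["copper","peg"],c); save(img,c+"2")
    for k,v in o.items(): print(c,k,v,[ang(p[0]) for p in v])
print(robot.observe()["t"])
E
```

```text
6.93 186 [-0.  -0.7 -0.5]
7.32 193 [ 0.5  0.4 -0.5]
7.7 200 [ 0.4  0.2 -0.3]
8.08 207 [-0.3 -0.9 -1. ]
8.47 214 [-0.1  0.7 -0.2]
8.85 221 [-0.8  0.5  0.2]
9.23 228 [ 0.3  0.5 -0.6]
9.62 235 [ 0.1 -1.3 -0.5]
10.0 242 [-0.  -0.2 -0.8]
10.38 249 [-0.  -0.5  0.3]
10.77 256 [-0.4  0.2 -0.2]
11.15 263 [0.6 0.4 0.2]
11.53 270 [-0.4  0.8 -0.1]
11.92 277 [-0. -0.  0.]
12.3 284 [-0.5 -0.5 -0.6]
12.68 291 [ 0.   0.2 -0.2]
13.07 298 [ 0.2 -0.4 -0.3]
13.45 305 [ 0.6  0.2 -0.1]
13.83 312 [-0.2  0.8 -0.2]
14.22 319 [0.1 0.  0.9]
14.6 326 [0.3 0.7 0. ]
14.98 333 [ 0.6 -0.2  0.1]
wrist copper [] []
wrist peg [([619.2, -22.5, 49.0], 0.88)] [np.float64(351.37264685593476)]
top copper [] []
top peg [([611.8, -27.0, 48.8], 0.78)] [np.float64(347.46357114437666)]
15.8583
```

```bash
cat >> h.py <<'E'
def look(name):
    robot.movep(pos(180,230),rv(0))
    R=[]
    for i in range(2):
        img,o=find(["copper","peg","base"],"wrist"); R.append(o)
    save(img,name)
    for o in R: print({k:(v[0],round(ang(v[0][0]),1)) for k,v in o.items() if v})
    m=viewer.silhouettes("copper","wrist")
    if m: ys,xs=np.where(m[0]["mask"]); print("copper mask px",xs.mean(),ys.mean(),len(xs),m[0]["confidence"])
    print(robot.observe()["t"])
E
python3 - <<'E'
from h import *
robot.servo_line(pos(328,180),feed=150)
look("w3")
E
```

```text
{'copper': (([477.4, 1.6, 50.0], 0.62), np.float64(168.8)), 'peg': (([616.0, -25.2, 50.1], 0.78), np.float64(349.3)), 'base': (([533.3, -9.3, -1.8], 0.77), np.float64(0.0))}
{'copper': (([475.8, 6.0, 46.9], 0.6), np.float64(164.8)), 'peg': (([616.6, -25.2, 49.6], 0.63), np.float64(349.3)), 'base': (([531.2, -5.7, -2.4], 0.67), np.float64(105.5))}
copper mask px 241.9295302013423 150.9384787472036 894 0.78
19.2917
```

View pics/w3.png

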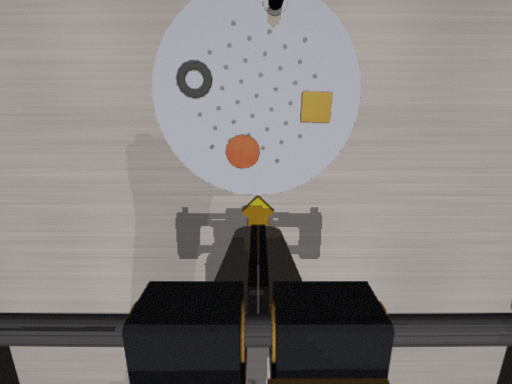

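The view shows copper at (242,151), about 13° short of the column through the axis and the arrow (257). I'll measure it by ray-casting.

```bash
cat >> h.py <<'E'
from scipy.optimize import least_squares
def cast(uv,z,ci):
    K=np.array(ci["camera_matrix"]);R=np.array(ci["R"]);t=np.array(ci["t"])
    q=cv2.undistortPoints(np.float64(uv).reshape(-1,1,2),K,np.array([ci["k1"],0,0,0.]))[:,0]
    # k1 model as stated: drawn = q*(1+k1 r^2), same as OpenCV
    d=np.c_[q,np.ones(len(q))]@R; o=-R.T@t
    return o+d*((z-o[2])/d[:,2])[:,None]
def measure(png):
    ci=viewer.camera_info("wrist"); img=cv2.imread(png); h=cv2.cvtColor(img,cv2.COLOR_BGR2HSV)
    cop=cv2.inRange(h,(3,150,100),(14,255,255)); cop[225:]=0
    n,l,s,c=cv2.connectedComponentsWithStats(cop); i=1+s[1:,4].argmax()
    P=cast([c[i]],54,ci)[0]
    f=cv2.inRange(img,(175,160,155),(215,185,180)); b=img[:,:,0].astype(int)-img[:,:,2]
    m=((b>8)&(img[:,:,0]>120)).astype(np.uint8); m[225:]=0
    k,_=cv2.findContours(m,cv2.RETR_EXTERNAL,cv2.CHAIN_APPROX_NONE); k=max(k,key=cv2.contourArea)[:,0]
    k=k[(k[:,1]>30)]; Q=cast(k,48,ci)
    r=least_squares(lambda v:np.hypot(Q[:,0]-v[0],Q[:,1]-v[1])-v[2],[532,-9,105],loss="soft_l1").x
    y=cv2.inRange(h,(20,200,90),(32,255,255)); y[:190]=0;y[225:]=0;y[:,:235]=0;y[:,280:]=0
    A=cast(np.argwhere(y)[:,::-1],12,ci)
    print("copper",P,s[i],"deck",r,"arrow mean",A.mean(0),"tip",A[A[:,0].argmax()])
    d=P[:2]-r[:2]; a=A.mean(0)[:2]-r[:2]
    print("copper ang",np.degrees(np.arctan2(d[1],d[0]))%360,np.hypot(*d),"arrow ang",np.degrees(np.arctan2(a[1],a[0]))%360)
E
python3 - <<'E'
from h import *
measure("pics/w3.png")
E
```

```text
copper [475.05386199   5.88271145  54.        ] [227 136  32  32 787] deck [483.59450577  18.34312962  30.78451714] arrow mean [389.96337145  -9.80687022  12.        ] tip [411.01407091 -11.85471719  12.        ]
copper ang 235.57240603889204 15.10644290860508 arrow ang 196.73329269829853
```

```bash
python3 - <<'E'
from h import *
import re
img=cv2.imread("pics/w3.png"); print(img[60,200],img[60,140],img[180,250],img[210,330])
s=open("h.py").read()
s=re.sub(r"    f=cv2.inRange.*\n    m=\(\(b.*\n", "    m=((img[:,:,0].astype(int)>=img[:,:,2])&(img[:,:,0]>110)).astype(np.uint8); m[225:]=0; m=cv2.morphologyEx(m,cv2.MORPH_CLOSE,np.ones((5,5)))\n",s)
open("h.py","w").write(s)
E
python3 - <<'E'
from h import *
measure("pics/w3.png")
print(cast([(152.5,85),(361,85),(257,195)],48,viewer.camera_info("wrist")))
E
```

```text
[174 167 167] [153 156 162] [182 173 171] [155 157 164]
copper [475.05386199   5.88271145  54.        ] [227 136  32  32 787] deck [531.46144324  -8.51223594 104.62755088] arrow mean [389.96337145  -9.80687022  12.        ] tip [411.01407091 -11.85471719  12.        ]
copper ang 165.68394410785112 58.21537368329337 arrow ang 180.52421216439976
[[ 541.02294818   95.23731671   48.        ]
 [ 541.18297958 -113.66960156   48.        ]
 [ 425.86408336   -9.44100327   48.        ]]
```

```bash
sed -i 's/^C=.*/C=np.array([531.7,-9.0])/' h.py; python3 - <<'E'
from h import *
robot.movep(pos(322,180),rv(142))
robot.servo_line(pos(322,89),feed=120)
for th in (330,336,342,347.5): robot.servo_line(pos(th,89),feed=30,rotation=rv(th-180))
robot.servo_line(pos(340,89),feed=40)
robot.servo_line(pos(340,180),feed=150)
look("w4"); measure("pics/w4.png")
E
```

```text
{'copper': (([475.3, -10.2, 51.0], 0.76), np.float64(181.2)), 'base': (([528.9, -11.5, 0.9], 0.69), np.float64(221.8))}
{'copper': (([472.6, -12.9, 50.6], 0.85), np.float64(183.8)), 'base': (([531.1, -7.3, 2.9], 0.79), np.float64(109.4))}
copper mask px 256.14925373134326 152.1033295063146 871 0.88
28.35
copper [473.37782218  -8.23931492  54.        ] [241 137  32  32 784] deck [531.31125063  -8.54637189 104.57721103] arrow mean [389.41075922 -10.01102726  12.        ] tip [411.79407254 -11.54569717  12.        ]
copper ang 179.69632551562174 57.93424216971087 arrow ang 180.59136927660413
```

View pics/w4.png

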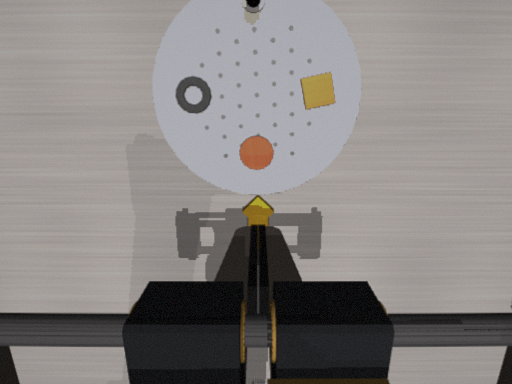

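Copper at (256,152) is in line with the arrow tip at (258,197), within about 1°. Now I point.

```bash
python3 - <<'E'
from h import *
x,y=472.5,-9.0
robot.servo_line([x,y,180],feed=100)
robot.servo_line([x,y,96.5],feed=60)
t0=robot.observe();print(t0["t"],t0["tcp_pos"])
robot.hold(3.5)
s=robot.observe();print(s["t"],s["tcp_pos"])
save(viewer.read_camera("side"),"s5")
robot.servo_line([x,y,230],feed=120)
look("w5"); measure("pics/w5.png")
E
```

```text
30.6083 [472.74987894  -8.96726155  96.80069135]
34.1083 [472.50436827  -9.00029987  96.49550845]
{'copper': (([474.4, -12.9, 48.7], 0.67), np.float64(183.9)), 'base': (([532.3, -6.6, -2.2], 0.86), np.float64(76.0))}
{'base': (([532.2, -8.3, -4.0], 0.94), np.float64(54.5))}
copper mask px 255.6189376443418 152.5080831408776 866 0.68
36.1167
copper [473.08204881  -8.36388732  54.        ] [241 137  32  32 785] deck [530.95779203  -8.5713622  104.54509727] arrow mean [389.83557929  -9.67840492  12.        ] tip [411.9815039 -10.4143705  12.       ]
copper ang 179.79460507855507 57.87611509677383 arrow ang 180.4494513904838
```

View pics/s5.png

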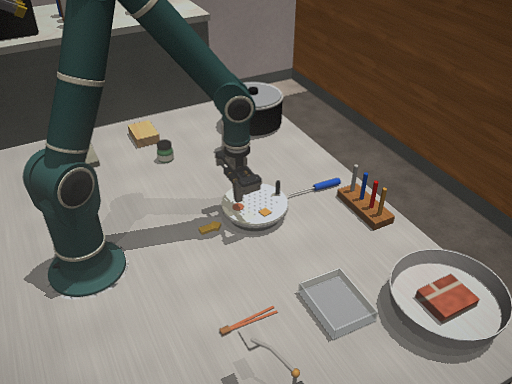

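The side view shows the closed fingers just above the copper disc at (238,205), not touching it. Everything else is in place. I'll withdraw the hand and hand the job in.

```bash
python3 - <<'E'
from h import *
robot.goto_joints([-1.312, 0.468, -0.012, 1.603, 0.006, 1.071, -0.056])
robot.hold(0.5)
s=robot.observe();print(s["t"],s["tcp_pos"])
print(robot.job_done())
E
```

```text
39.0333 [193.05099214 620.58009717 232.83061944]
the job is handed in; nothing more can be done
None
```

I turned the table until the copper disc lay within about 1° of the yellow arrow, held the fingertips about 2–2.5 cm above its centre for 3.5 s without touching it, then drew the hand back to its start position and handed the job in at 39 s.

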